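Lay the portion carton on its back

TASK

The tall portion carton stands on end on the steel table; it should lie on its back on the low stand so that the cooks can reach in through its black slot from above. Push it along low down, still standing, until its base is squarely and firmly up against the yellow stop (lean on it with about 10 N for a second), then push high on the slotted face so that it tips over the stop onto the stand, and leave it lying there with the slot up. The carton crushes if the hand pushes it with more than 15 N, and the tub, bottles, bowl, buns and tin around it must stay where they are.

Things in the scene. Friction and masses are not known exactly. Their poses are not given: they have to be found in the camera images.
- carton: Closed rigid cardboard carton, blue band round its lower end, black slot mid-way on one 120 mm wide face; 110 deep (x) by 120 wide (y) by 170 mm tall (z), 0.6 to 1 kg, evenly filled. Origin: centre of the underside. Slotted face at x = -55 mm, facing -x, roughly towards the robot. Starts upright (z up), within 0.2 rad of the stand's yaw. Pushed anywhere, it slides on the steel (1 to 3 N).
- carton_mid (a point): Carton's centre, 85 mm above its underside, carton's axes. Once the base bears on the stop, a push not over 40 mm above the table presses it home without lifting; a push 140 mm up tips it with 2 to 4 N. Without the stop a high push just slides it. Tilted over about 0.6 rad it falls over by itself.
- stand: Low stand: aluminium slab fixed to the table, 200 (x) by 240 mm (y), top 20 mm above the table, green stripe along both sides. Origin on the table; slab spans x = -120 to +80, y = -120 to +120 mm. Its +x points away from the carton: push the carton along +x.
- stand_edge (a point): Middle of the stand's near upper edge (x = -120, z = 20 mm in its frame), stand's axes. From under it the yellow stop sticks out towards the carton: 200 mm wide, 16 mm high, on the table. It sticks out 2 to 20 mm, set differently each time and not measured: find it by feel. It holds firm.
- tub: Bystander: yellow lidded tub, 140 x 170 x 102 mm, origin at centre of underside.
- sauce: Bystander: red bottle, 64 mm across, 190 mm tall, origin at centre of underside.
- mayo: Bystander: white bottle with yellow cap, 64 mm across, 190 mm tall, origin at centre of underside.
- bowl: Bystander: white bowl, 150 mm across, 65 mm high, origin at centre of underside.
- bun0: Bystander: bun, 100 mm across, 42 mm high, origin at centre of underside.
- bun1: Bystander: bun, 100 mm across, 42 mm high, origin at centre of underside.
- beans: Bystander: tin, 74 mm across, 110 mm tall, origin at centre of underside.

How it is judged:
By the outcome, as a careful person would: the job done as asked, in the order asked, and still so for the second after the job is handed in, with the robot touching nothing.
It also fails if it takes over 64 s, if anything falls off the work surface, if the arm or the gripper's body presses on something with over 40 N, if the wrist force passes 120 N, or if a joint passes its speed limit or range.

ROBOT

A 6-joint arm with a two-finger parallel gripper is mounted at the origin on the work surface. World frame = base frame: x ahead of the robot, y to its left, z up, the work surface at z = 0. Lengths are in m, angles in rad, forces in N, time in s.
With the tool pointing down it reaches from about 0.35 to 0.975 m from the base axis. Payload 4.9 kg.
Tool frame: the origin (TCP) lies between the finger pads; the fingertips stand arm.tcp_to_tips ahead of it and the grasp point (between the pads) lies 6 mm ahead of it (arm.tcp_to_tips is the distance from the TCP to the fingertips, in m); z points along the fingers, y is the line along which they close (so a half turn about z gives the same grasp; the last joint's range is limited). The gripper opens to 85 mm and grips with 20 to 120 N. Pads are 22 mm wide; open, the fingers measure 114 mm over their backs; the gripper's body (76 mm by 85 mm) begins 54 mm behind the grasp point. The pads swing forward as they close: fully open they stand 13 mm farther back than shut.
Start: joints at [1.212, 0.053, 1.613, -0, 1.476, -0.119], TCP at [0.148, 0.607, 0.256] pointing down, gripper open.
Joint ranges: [-3.01, 3.01], [-1.01, 2.22], [0.06, 2.58], [-1.02, 4.17], [0.09, 2.62], [-3.14, 3.14]. Speed limits (rad/s): [2.57, 2.57, 3.14, 3.14, 3.14, 3.14].

INTERFACE

Orientations are given as a unit quaternion [w, x, y, z].
In Python, from cell import arm, camera gives the robot as it stands. The module is installed in compiled form; this text tells all that it offers. Calls block until the motion is done:
- arm.movep(position, orientation): joint-space move of the TCP to a pose.
- arm.servo_line(position, speed=0.15, ori=None): straight line of the TCP; ori=None keeps the orientation; speed is the mean speed in m/s.
- arm.move_joints(angles): joint-space move.
- arm.move_gripper(opening): finger opening in m; the grip force is fixed at half the most; returns when the fingers have stopped.
- arm.sleep(seconds).
- arm.ik(position, orientation): joint angles nearest the present ones, or None.
- arm.observe(): the state.
- camera(name): name is "scene" or "side" or "wrist"; returns a dict with "frame" (384x512x3 uint8, red, green, blue), "fx", "fy", "cx", "cy" (pixels), "R" (3x3) and "t" (3): a world point X has camera coordinates R X + t. Camera axes: x right, y down, z forward; pixel columns grow to the right and rows downward; lengths in m; the calibration is good to about 2 mm. A picture is of the moment at which its call begins. There is no depth.
A pose or a line that the arm cannot do raises arm.IKError and nothing moves.
- arm.close_job(): hands the job in; it is judged then, once.
The state is a dict: "time_s": time; "joint_pos": joint angles; "joint_velocities": joint speeds; "tau": joint torques, N m; "tool_pos": TCP position; "eef_rot": TCP orientation; "wrist_force": force on the tool from outside, world axes, zero at the start; "torque": the same for the moment, N m; "width": finger opening in m; "gripper_force": force on a finger pad.
Only numpy, scipy, OpenCV 4.12 (cv2) and the standard library are available. Lean on these libraries where they do the work, as an engineer would, in place of code of your own. Each camera call takes 0.05 s, during which the arm holds its last target. There are 200 camera calls.

## Working session

There is one attempt and no reset: what is moved stays moved. The work goes in short steps, each a Python script; the robot and the scene stay as the last script left them, time stands still between calls to the robot, and variables do not carry over. Pictures are saved under pics/ and viewed, at most 10 in all, crops included, and the job is handed in when it is done.

```bash
mkdir -p pics; python3 - <<'E'
from cell import arm,camera
import cv2,numpy as np,pickle
d={}
for n in("scene","side","wrist"):
    c=camera(n);d[n]=c;cv2.imwrite(f"pics/{n}0.png",c["frame"][:,:,::-1])
    print(n,c["fx"],c["cx"],c["cy"],-np.array(c["R"]).T@c["t"],np.array(c["R"])[2])
pickle.dump(d,open("v0.pkl","wb"))
o=arm.observe();print(o,arm.tcp_to_tips)
E
```

```text
scene 472.3251687524845 260.68279014272196 181.7004974637627 [ 1.25616054 -0.68679043  1.27812309] [-0.4368472   0.44463471 -0.78196195]
side 350.1198824742441 257.78689397762395 196.07417227262206 [ 0.12851201 -0.6820468   0.63896385] [ 0.47520103  0.67865504 -0.5600101 ]
wrist 282.7366903669232 251.15935330302688 193.0434333481299 [0.07853275 0.6233425  0.37296956] [ 0.2799261  -0.07066601 -0.9574172 ]
{'time_s': 0.15, 'joint_pos': array([ 1.21198777e+00,  5.32042708e-02,  1.61397230e+00, -9.27049654e-06,
        1.47599331e+00, -1.18990720e-01]), 'joint_velocities': array([-6.92012967e-05, -3.71528760e-03, -4.21108869e-03,  3.05799439e-03,
       -4.31885451e-04, -1.30081281e-03]), 'tau': array([ 1.04378498e-03, -3.94242454e+01, -3.70722020e+01, -8.94249820e-05,
        4.62545548e-03,  1.47734262e-06]), 'tool_pos': array([0.14829326, 0.6066968 , 0.25534975]), 'eef_rot': array([-1.82129350e-04,  1.19621303e-01,  9.92819280e-01, -7.67307457e-04]), 'wrist_force': array([ 0.03952368, -0.52761477,  0.45939963]), 'torque': array([ 0.02831025, -0.00459894,  0.0114499 ]), 'gripper_force': 0.0, 'width': 0.08511838227597689} 0.025
```

View pics/scene0.png

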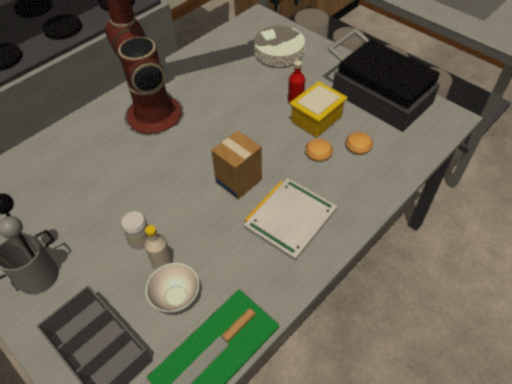

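View pics/side0.png

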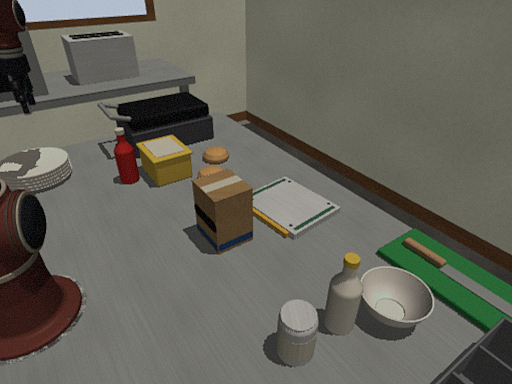

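The scene view shows the carton at about (238,165) and the stand at about (290,217), with its yellow stop on the carton side. The side view has the carton at (223,210), its slot at (205,217), and the stand at (292,205). I'll enlarge both areas to get the corners.

```bash
python3 - <<'E'
import cv2,pickle,numpy as np
d=pickle.load(open("v0.pkl","rb"))
a=d["scene"]["frame"][125:260,200:345];b=d["side"]["frame"][160:255,185:345]
A=cv2.resize(a,None,fx=4,fy=4,interpolation=cv2.INTER_CUBIC)
B=cv2.resize(b,None,fx=5,fy=5,interpolation=cv2.INTER_CUBIC)
cv2.imwrite("pics/a.png",A[:,:,::-1]);cv2.imwrite("pics/b.png",B[:,:,::-1])
E
```

```text
(no output)
```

View pics/a.png

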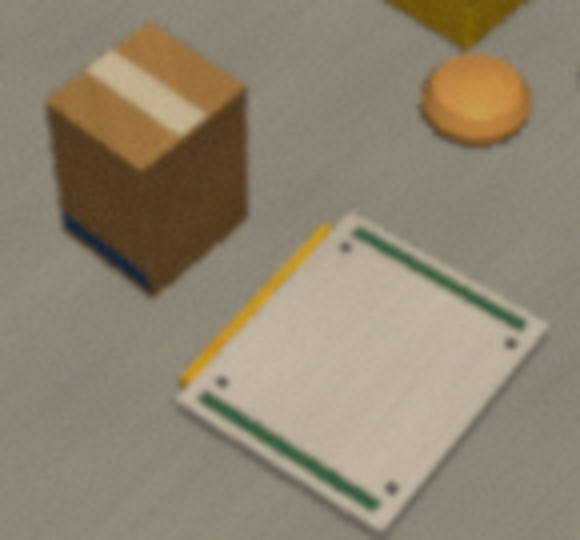

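View pics/b.png

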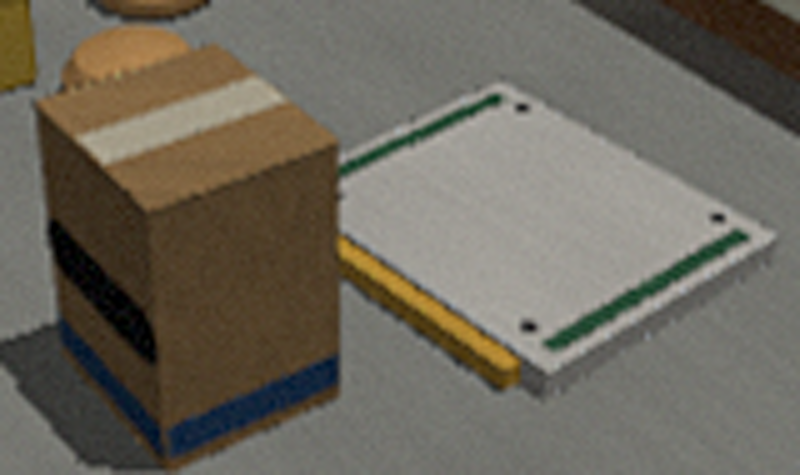

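The enlarged views give these corners, in crop pixels.

- **Stand top, scene:** (348,212), (547,325), (382,533), (178,399).
- **Carton top, scene:** (150,23), (246,90), (143,170), (48,103).
- **Carton top, side:** (215,45), (337,143), (150,212), (37,103).

Next I'll cast rays and check against the given sizes.

```bash
cat >geo.py <<'E'
import numpy as np,cv2
def cast(c,uv,z):
    R=np.array(c["R"]);C=-R.T@np.array(c["t"]);out=[]
    for u,v in np.atleast_2d(uv):
        r=R.T@[(u-c["cx"])/c["fx"],(v-c["cy"])/c["fy"],1];out.append((C+r*(z-C[2])/r[2])[:2])
    return np.array(out)
def un(uv,f,o): return (np.array(uv,float)+.5)/f-.5+np.array(o)
E
python3 - <<'E'
from geo import *;import pickle
d=pickle.load(open("v0.pkl","rb"));S,D=d["scene"],d["side"];np.set_printoptions(precision=4,suppress=True)
def rep(n,P):
    e=np.diff(np.vstack([P,P[:1]]),axis=0)
    print(n,P.tolist() and P.round(4).tolist(),"c",P.mean(0),"len",np.linalg.norm(e,axis=1),"ang",np.arctan2(e[:,1],e[:,0]))
o=(200,125);p=(185,160)
rep("stand",cast(S,un([(348,212),(547,325),(382,533),(178,399)],4,o),.02))
rep("cartS",cast(S,un([(150,23),(246,90),(143,170),(48,103)],4,o),.17))
rep("cartD",cast(D,un([(37,103),(215,45),(337,143),(150,212)],5,p),.17))
rep("standD",cast(D,un([(500,85),(775,240),(545,375)],5,p),.02))
print("bot",cast(S,un([(153,296)],4,o),0),cast(D,un([(165,468),(338,398)],5,p),0))
# bystanders by colour in scene (rough), from the image
for n,uv,z in[("tub",(318,104),.1),("bun0",(318,149),.03),("bun1",(359,143),.03),("sauce",(296,98),.05),("mayo",(160,265),.03),("tin",(134,220),.11),("bowl",(172,283),.065)]:print(n,cast(S,uv,z))
E
```

```text
stand [[0.6063, 0.1019], [0.804, 0.1232], [0.8315, -0.1141], [0.634, -0.1331]] c [ 0.7189 -0.0055] len [0.1989 0.2388 0.1984 0.2367] ang [ 0.107  -1.4555 -3.0453  1.6881]
cartS [[0.4318, 0.0473], [0.5413, 0.0465], [0.5404, -0.068], [0.4354, -0.0702]] c [ 0.4872 -0.0111] len [0.1094 0.1145 0.1051 0.1176] ang [-0.0075 -1.578  -3.1206  1.6008]
cartD [[0.4283, 0.04], [0.5343, 0.0409], [0.5344, -0.0771], [0.429, -0.0777]] c [ 0.4815 -0.0185] len [0.106  0.118  0.1053 0.1177] ang [ 0.0089 -1.5701 -3.1362  1.5771]
standD [[0.7984, 0.1148], [0.8231, -0.1213], [0.628, -0.1402]] c [ 0.7499 -0.0489] len [0.2374 0.1961 0.3067] ang [-1.4666 -3.0452  0.9816]
bot [[ 0.5359 -0.0651]] [[ 0.4312 -0.0686]
 [ 0.5371 -0.0736]]
tub [[0.5019 0.3898]]
bun0 [[0.6064 0.2702]]
bun1 [[0.6962 0.3928]]
sauce [[0.3857 0.4047]]
mayo [[ 0.557  -0.4104]]
tin [[ 0.4266 -0.3856]]
bowl [[ 0.6459 -0.4311]]
```

Sizes, heights and both views agree, apart from a common offset of about 7 mm that I'll average out. The stand yaw is about 0.107, the carton yaw about 0, and the gap about 75 mm. I'll use a tilted tool so that the open fingertips lead and the gripper body stays clear. First a reach check.

```bash
cat >>geo.py <<'E'
from scipy.spatial.transform import Rotation as Ro
YAW=.107;U=np.array([np.cos(YAW),np.sin(YAW),0]);N=np.array([-U[1],U[0],0]);Z=np.array([0,0,1.])
SC=np.array([.7155,-.009,0])      # slab centre
def quat(t):
    z=np.sin(t)*U-np.cos(t)*Z
    q=Ro.from_matrix(np.c_[np.cross(N,z),N,z]).as_quat();return q[[3,0,1,2]]
def P(s,l,z): return SC+s*U+l*N+z*Z   # stand-aligned coordinates about the slab centre
E
python3 - <<'E'
from geo import *;from cell import arm;np.set_printoptions(precision=2,suppress=True)
for t in(.5,.6,.7,.8,.9):
    for s,z in((-.34,.30),(-.34,.035),(-.32,.035),(-.22,.035),(-.26,.16),(-.1,.2)):
        print(t,s,z,P(s,.021,z),arm.ik(P(s,.021,z),quat(t)))
print(arm.ik([.16,.43,.45],quat(0)))
E
```

```text
0.5 -0.34 0.3 [ 0.38 -0.02  0.3 ] None
0.5 -0.34 0.035 [ 0.38 -0.02  0.04] None
0.5 -0.32 0.035 [ 0.4  -0.02  0.04] None
0.5 -0.22 0.035 [ 0.49 -0.01  0.04] [-0.27 -0.26  2.36  0.32  0.59 -2.17]
0.5 -0.26 0.16 [ 0.45 -0.02  0.16] [-0.31 -0.66  2.39  0.24  0.96 -2.08]
0.5 -0.1 0.2 [0.61 0.   0.2 ] [-0.18 -0.2   2.    0.18  0.86 -1.94]
0.6 -0.34 0.3 [ 0.38 -0.02  0.3 ] None
0.6 -0.34 0.035 [ 0.38 -0.02  0.04] None
0.6 -0.32 0.035 [ 0.4  -0.02  0.04] None
0.6 -0.22 0.035 [ 0.49 -0.01  0.04] [-0.29 -0.3   2.42  0.47  0.5  -2.32]
0.6 -0.26 0.16 [ 0.45 -0.02  0.16] [-0.34 -0.73  2.45  0.32  0.89 -2.15]
0.6 -0.1 0.2 [0.61 0.   0.2 ] [-0.19 -0.24  2.06  0.24  0.76 -1.99]
0.7 -0.34 0.3 [ 0.38 -0.02  0.3 ] None
0.7 -0.34 0.035 [ 0.38 -0.02  0.04] None
0.7 -0.32 0.035 [ 0.4  -0.02  0.04] None
0.7 -0.22 0.035 [ 0.49 -0.01  0.04] [-0.31 -0.32  2.47  0.69  0.43 -2.54]
0.7 -0.26 0.16 [ 0.45 -0.02  0.16] [-0.37 -0.8   2.51  0.41  0.83 -2.23]
0.7 -0.1 0.2 [0.61 0.   0.2 ] [-0.2  -0.28  2.12  0.33  0.65 -2.07]
0.8 -0.34 0.3 [ 0.38 -0.02  0.3 ] None
0.8 -0.34 0.035 [ 0.38 -0.02  0.04] None
0.8 -0.32 0.035 [ 0.4  -0.02  0.04] None
0.8 -0.22 0.035 [ 0.49 -0.01  0.04] [-0.34 -0.33  2.51  1.    0.37 -2.86]
0.8 -0.26 0.16 [ 0.45 -0.02  0.16] [-0.4  -0.87  2.58  0.52  0.78 -2.33]
0.8 -0.1 0.2 [0.61 0.   0.2 ] [-0.21 -0.31  2.17  0.45  0.55 -2.19]
0.9 -0.34 0.3 [ 0.38 -0.02  0.3 ] None
0.9 -0.34 0.035 [ 0.38 -0.02  0.04] None
0.9 -0.32 0.035 [ 0.4  -0.02  0.04] None
0.9 -0.22 0.035 [ 0.49 -0.01  0.04] [-0.36 -0.32  2.55  1.39  0.37  3.02]
0.9 -0.26 0.16 [ 0.45 -0.02  0.16] None
0.9 -0.1 0.2 [0.61 0.   0.2 ] [-0.23 -0.33  2.22  0.62  0.46 -2.36]
[ 1.05 -0.39  1.68 -0.    1.84 -0.63]
```

Near the base, leaning the tool back is out of reach. I'll scan other approach azimuths and rolls, for example coming in from the side with the closed fingers lying across the face.

```bash
cat >>geo.py <<'E'
def quat2(t,az,roll):
    h=np.cos(az)*U+np.sin(az)*N
    z=np.sin(t)*h-np.cos(t)*Z; y=np.cross(Z,h)
    M=np.c_[np.cross(y,z),y,z]@Ro.from_euler("z",roll).as_matrix()
    q=Ro.from_matrix(M).as_quat();return q[[3,0,1,2]]
E
python3 - <<'E'
from geo import *;from cell import arm
for az in range(-150,181,30):
  for roll in(0,90,180,270):
    r=[]
    for t in(.3,.4,.5,.6,.8,1.,1.2,1.4):
      ok=[arm.ik(P(s,.021,z),quat2(t,np.radians(az),np.radians(roll))) is not None for s,z in((-.30,.045),(-.31,.045),(-.20,.045),(-.31,.16),(-.1,.2))]
      if all(ok[:3]) or ok[0]: r.append((t,"".join("01"[x] for x in ok)))
    if r: print(az,roll,r)
E
```

```text
-150 0 [(0.3, '11111'), (0.4, '11111'), (0.5, '11111'), (0.6, '11111'), (0.8, '11111'), (1.0, '11111'), (1.2, '11111'), (1.4, '11111')]
-150 90 [(0.3, '11111'), (0.4, '11111'), (0.5, '11111'), (0.6, '11111'), (0.8, '11111'), (1.0, '11111'), (1.2, '11111'), (1.4, '11111')]
-150 180 [(0.3, '11111'), (0.4, '11111'), (0.5, '11111'), (0.6, '11111'), (0.8, '11111'), (1.0, '11111'), (1.2, '11111'), (1.4, '11111')]
-150 270 [(0.3, '11111'), (0.4, '11111'), (0.5, '11111'), (0.6, '11111'), (0.8, '11111'), (1.0, '11111'), (1.2, '11111'), (1.4, '11111')]
-120 0 [(0.3, '11111'), (0.4, '11111'), (0.5, '11111'), (0.6, '11111'), (0.8, '11111'), (1.0, '11111'), (1.2, '11111'), (1.4, '11110')]
-120 90 [(0.3, '11111'), (0.4, '11111'), (0.5, '11111'), (0.6, '11111'), (0.8, '11111'), (1.0, '11111'), (1.2, '11111'), (1.4, '11110')]
-120 180 [(0.3, '11111'), (0.4, '11111'), (0.5, '11111'), (0.6, '11111'), (0.8, '11111'), (1.0, '11111'), (1.2, '11111'), (1.4, '11110')]
-120 270 [(0.3, '11111'), (0.4, '11111'), (0.5, '11111'), (0.6, '11111'), (0.8, '11111'), (1.0, '11111'), (1.2, '11111'), (1.4, '11110')]
-9
[... 3607 characters left out ...]
), (1.4, '11111')]
150 270 [(0.3, '11111'), (0.4, '11111'), (0.5, '11111'), (0.6, '11111'), (0.8, '11111'), (1.0, '11111'), (1.2, '11111'), (1.4, '11111')]
180 0 [(0.3, '11111'), (0.4, '11111'), (0.5, '11111'), (0.6, '11111'), (0.8, '11111'), (1.0, '11111'), (1.2, '11111'), (1.4, '11110')]
180 90 [(0.3, '11111'), (0.4, '11111'), (0.5, '11111'), (0.6, '11111'), (0.8, '11111'), (1.0, '11111'), (1.2, '11111'), (1.4, '11110')]
180 180 [(0.3, '11111'), (0.4, '11111'), (0.5, '11111'), (0.6, '11111'), (0.8, '11111'), (1.0, '11111'), (1.2, '11111'), (1.4, '11110')]
180 270 [(0.3, '11111'), (0.4, '11111'), (0.5, '11111'), (0.6, '11111'), (0.8, '11111'), (1.0, '11111'), (1.2, '11111'), (1.4, '11110')]
```

Coming in at azimuth 30–45° with the closing line kept square to the push lets both fingertips touch the face low down, and the body stays behind them. I'll check reach for that.

```bash
cat >>geo.py <<'E'
def quat3(t,az):
    z=np.sin(t)*(np.cos(az)*U+np.sin(az)*N)-np.cos(t)*Z
    y=np.cross(U,z);y/=np.linalg.norm(y)
    q=Ro.from_matrix(np.c_[np.cross(y,z),y,z]).as_quat();return q[[3,0,1,2]]
E
python3 - <<'E'
from geo import *;from cell import arm;np.set_printoptions(precision=2,suppress=True)
for az in(20,30,35,40,45,50):
  for t in(.5,.55,.6,.65,.7,.8):
    q=quat3(t,np.radians(az))
    ok="".join("01"[arm.ik(P(s,.02,z),q) is not None] for s,z in((-.305,.04),(-.315,.04),(-.325,.04),(-.34,.04),(-.34,.12),(-.34,.25),(-.31,.16),(-.2,.04),(-.1,.2)))
    M=Ro.from_quat(q[[1,2,3,0]]).as_matrix()
    print(az,t,ok,"setback",round(.073*M[:,2]@U,3),"y.N,Z",M[:,1]@N,M[:,1]@Z)
E
```

```text
20 0.5 111011111 setback 0.033 y.N,Z 0.9829883550037483 0.18366789029938035
20 0.55 110001111 setback 0.036 y.N,Z 0.9787136248643256 0.20523070068810906
20 0.6 100000111 setback 0.039 y.N,Z 0.9736998408994963 0.22783463264459072
20 0.65 000000111 setback 0.042 y.N,Z 0.9678212769994958 0.2516385816743246
20 0.7 000000111 setback 0.044 y.N,Z 0.9609212697516053 0.2768218079179508
20 0.8 000000011 setback 0.049 y.N,Z 0.9432222038707779 0.3321624213019177
30 0.5 111111111 setback 0.03 y.N,Z 0.9646599258538892 0.26349805967325296
30 0.55 111011111 setback 0.033 y.N,Z 0.9560847706080533 0.29309027860259446
30 0.6 111011111 setback 0.036 y.N,Z 0.9461746653245644 0.3236564578344582
30 0.65 110001111 setback 0.038 y.N,Z 0.9347518555492722 0.35530123634346167
30 0.7 110001111 setback 0.041 y.N,Z 0.9216051937597209 0.38812867303911885
30 0.8 100000111 setback 0.045 y.N,Z 0.8890947824576978 0.45772313444537555
35 0.5 111111111 setback 0.029 y.N,Z 0.9542497956278605 0.2990105809903499
35 0.55 111111111 setback 0.031 y.N,Z 0.9433682444404543 0.331747427090754
35 0.6 111111111 setback 0.034 y.N,Z 0.
[... 915 characters left out ...]
881 0.4354783623369483
45 0.65 111111111 setback 0.031 y.N,Z 0.8808076154317799 0.4734743336205054
45 0.7 111111111 setback 0.033 y.N,Z 0.8591607928574433 0.5117057084072542
45 0.8 111111111 setback 0.037 y.N,Z 0.8084315350022054 0.588590225211036
50 0.5 111111111 setback 0.022 y.N,Z 0.9224780030519553 0.3860496520983765
50 0.55 111111111 setback 0.025 y.N,Z 0.9051401034581712 0.42511338853502545
50 0.6 111111111 setback 0.026 y.N,Z 0.8857333357180354 0.46419441831823227
50 0.65 111111111 setback 0.028 y.N,Z 0.8641483722419329 0.5032371118584339
50 0.7 111111111 setback 0.03 y.N,Z 0.8402702187322053 0.5421678333428975
50 0.8 111111111 setback 0.034 y.N,Z 0.7851594558291194 0.6192936532228642
```

```bash
cat >>geo.py <<'E'
Q=quat3(.6,np.radians(35));L0=.012
E
python3 - <<'E'
from geo import *;from cell import arm,camera
p=arm.observe()["tool_pos"]
arm.servo_line([p[0],p[1],.36],.3)
arm.move_gripper(.04)
arm.movep(P(-.34,L0,.30),Q);print(arm.observe()["time_s"])
arm.servo_line(P(-.34,L0,.12),.15)
o=arm.observe();print(o["time_s"],o["tool_pos"]-P(-.34,L0,.12),o["wrist_force"],o["width"])
cv2.imwrite("pics/d1.png",camera("side")["frame"][:,:,::-1])
E
```

```text
3.5667
4.9167 [ 0.00051277 -0.00037619  0.00101886] [0.13677091 0.28438223 0.78527485] 0.04019775491534117
```

View pics/d1.png

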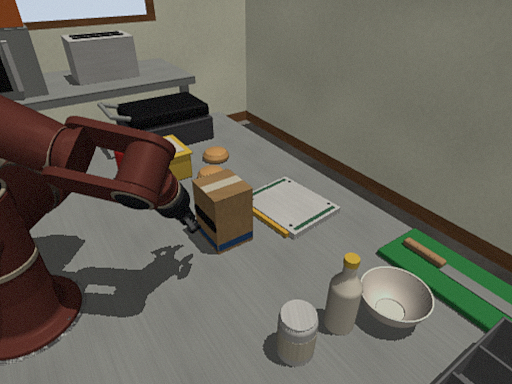

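The gripper at (190,215) sits behind the slotted face and clear of the carton, and the force reads near zero. Now I'll descend and push in small force-monitored steps.

```bash
cat >>geo.py <<'E'
def push_force(o,b): return float(-(o["wrist_force"]-b)@U)
E
python3 - <<'E'
from geo import *;from cell import arm,camera
arm.servo_line(P(-.34,L0,.042),.08);arm.sleep(.2)
o=arm.observe();b=o["wrist_force"];np.save("bias.npy",b);print(o["time_s"],b)
arm.servo_line(P(-.315,L0,.042),.04)
s=-.315;log=[];
while s<-.222:
    st=.003 if s<-.262 else .001
    s+=st;arm.servo_line(P(s,L0,.042),.03 if st>.002 else .02)
    o=arm.observe();f=push_force(o,b);log.append((round(s,4),round(f,1)))
    if f>4.5: break
print(log,o["time_s"],o["wrist_force"]-b)
import pickle;d={n:camera(n) for n in("scene","side")};pickle.dump(d,open("v1.pkl","wb"))
A=cv2.resize(d["scene"]["frame"][110:260,190:345],None,fx=4,fy=4,interpolation=cv2.INTER_CUBIC)
cv2.imwrite("pics/e.png",A[:,:,::-1])
E
```

```text
6.2917 [-0.17603272 -0.39283781  0.40381516]
[(-0.312, 0.1), (-0.309, -0.1), (-0.306, 0.6), (-0.303, -0.3), (-0.3, -0.6), (-0.297, -0.3), (-0.294, -0.2), (-0.291, -0.7), (-0.288, -0.3), (-0.285, -0.2), (-0.282, -0.2), (-0.279, -0.1), (-0.276, -0.3), (-0.273, 0.4), (-0.27, 0.2), (-0.267, -0.5), (-0.264, -0.2), (-0.261, -1.2), (-0.26, -0.3), (-0.259, 0.9), (-0.258, 1.4), (-0.257, 0.4), (-0.256, 1.0), (-0.255, 0.7), (-0.254, -0.7), (-0.253, 1.3), (-0.252, 0.3), (-0.251, 0.6), (-0.25, 0.5), (-0.249, 1.2), (-0.248, 0.2), (-0.247, 1.2), (-0.246, -0.3), (-0.245, 0.5), (-0.244, 1.2), (-0.243, 0.2), (-0.242, 0.1), (-0.241, -0.1), (-0.24, 0.2), (-0.239, 0.4), (-0.238, 5.9)] 17.3167 [-5.84313516 -0.66159467  2.61017954]
```

View pics/e.png

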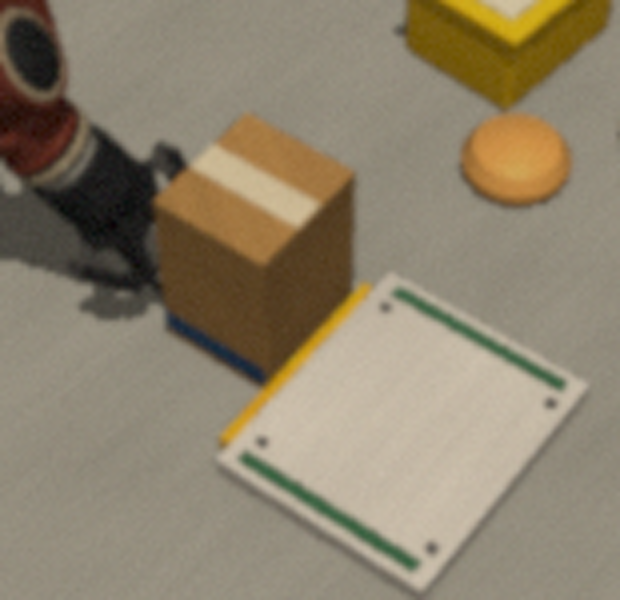

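The carton is up against the stop, with its bottom corner at crop (268,383), and the force jumped to 6 N at s = -0.238. I'll lean to about 10 N, hold it, then check how square it is.

```bash
python3 - <<'E'
from geo import *;from cell import arm,camera;import pickle
b=np.load("bias.npy");s=-.238;log=[];hold=None
def F():
    v=[]
    for _ in range(4): arm.sleep(.02);v.append(push_force(arm.observe(),b))
    return np.mean(v)
while True:
    f=F();t=arm.observe()["time_s"];log.append((round(t,2),round(s*1e3,2),round(f,1)))
    if f>=9 and hold is None: hold=t
    if hold and t-hold>1.6 or s>-.225: break
    if f<9.2: s+=np.clip((10-f)*.00006,.0001,.0004)
    elif f>11.3: s-=.0001
    else: continue
    arm.servo_line(P(s,L0,.042),.02)
print(log)
d={n:camera(n) for n in("scene","side")};pickle.dump(d,open("v2.pkl","wb"))
c=un([(248,113),(354,178),(265,265),(155,202)],4,(190,110));d1=pickle.load(open("v1.pkl","rb"))["scene"]
X=cast(d1,c,.17);e=np.diff(np.vstack([X,X[:1]]),axis=0);print(X.mean(0),np.linalg.norm(e,axis=1),np.arctan2(e[:,1],e[:,0]),arm.observe()["time_s"])
A=cv2.resize(d["scene"]["frame"][110:260,190:345],None,fx=4,fy=4,interpolation=cv2.INTER_CUBIC)
cv2.imwrite("pics/f.png",A[:,:,::-1])
E
```

```text
[(17.48, -238.0, np.float64(6.6)), (17.8, np.float64(-237.8), np.float64(7.8)), (18.12, np.float64(-237.66), np.float64(9.2)), (18.43, np.float64(-237.56), np.float64(9.1)), (18.75, np.float64(-237.46), np.float64(9.3)), (18.82, np.float64(-237.46), np.float64(9.8)), (18.88, np.float64(-237.46), np.float64(9.3)), (18.95, np.float64(-237.46), np.float64(9.5)), (19.02, np.float64(-237.46), np.float64(9.2)), (19.33, np.float64(-237.36), np.float64(10.5)), (19.4, np.float64(-237.36), np.float64(10.1)), (19.47, np.float64(-237.36), np.float64(9.7)), (19.53, np.float64(-237.36), np.float64(10.0)), (19.6, np.float64(-237.36), np.float64(10.1)), (19.67, np.float64(-237.36), np.float64(10.3)), (19.73, np.float64(-237.36), np.float64(10.2))]
[0.55166201 0.00084735] [0.11061996 0.11169174 0.10759419 0.11865797] [ 0.05280385 -1.48320138 -3.02536392  1.68370141] 19.8333
```

View pics/f.png

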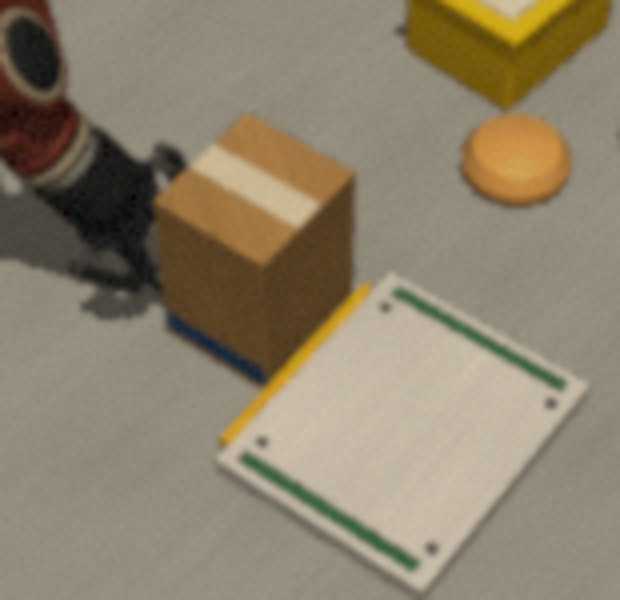

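Yaw now averages about 0.09 against the stand's 0.107, the bases are flush within measurement, and 9–10.5 N was held for 1.6 s. Next I'll back off, go up and tip it along its arc.

```bash
python3 - <<'E'
from geo import *;from cell import arm,camera
s0=-.2385;z0=.152;h=.14
arm.servo_line(P(s0-.03,L0,.042),.08)
arm.servo_line(P(s0-.03,L0,z0),.12)
arm.servo_line(P(s0-.008,L0,z0),.08);arm.sleep(.2)
b=arm.observe()["wrist_force"];log=[];m=0
for i,th in enumerate(np.r_[-.06,-.03,np.arange(0,.76,.03)]):
    dx=h*th if th<0 else .11*(1-np.cos(th))+h*np.sin(th); dz=0 if th<0 else .11*np.sin(th)+h*(np.cos(th)-1)
    arm.servo_line(P(s0+dx,L0,z0+dz),.035)
    o=arm.observe();f=push_force(o,b);n=np.linalg.norm(o["wrist_force"]-b);m=max(m,n);log.append((round(float(th),2),round(f,1),round(float(n),1)))
    if n>10: print("stop: force");break
print(log,o["time_s"])
c=camera("side");cv2.imwrite("pics/g.png",c["frame"][:,:,::-1])
E
```

```text
[(-0.06, -0.5, 1.3), (-0.03, -0.7, 1.7), (0.0, 1.6, 2.2), (0.03, 3.0, 3.3), (0.06, 3.8, 3.9), (0.09, 3.3, 3.8), (0.12, 2.4, 3.2), (0.15, 2.0, 3.0), (0.18, 2.0, 2.3), (0.21, 2.5, 2.5), (0.24, 1.1, 2.2), (0.27, 1.7, 2.3), (0.3, -0.1, 1.3), (0.33, -0.1, 1.7), (0.36, 0.8, 1.6), (0.39, -0.6, 1.7), (0.42, -0.5, 0.6), (0.45, -0.6, 2.0), (0.48, -0.4, 0.7), (0.51, -0.9, 1.0), (0.54, -1.0, 1.7), (0.57, -1.4, 1.6), (0.6, -1.0, 1.4), (0.63, 0.1, 1.8), (0.66, -1.1, 1.5), (0.69, -0.8, 2.2), (0.72, -0.3, 1.4), (0.75, 0.0, 0.9)] 30.35
```

View pics/g.png

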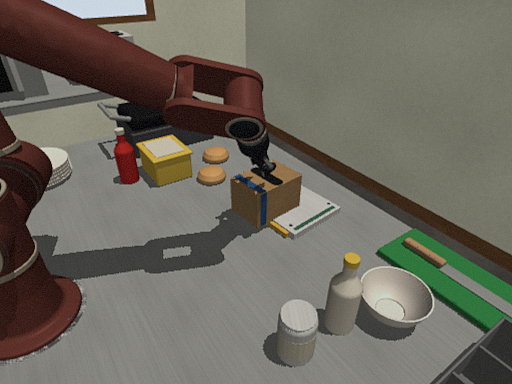

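The carton lies on the stand at about (267,195), slot up at (265,178), with its blue end at the stop. I'll lift away and verify.

```bash
python3 - <<'E'
from geo import *;from cell import arm,camera;import pickle
p=arm.observe()["tool_pos"]
arm.servo_line(p+.08*Z,.1);arm.servo_line(p+.12*Z-.16*U,.2);arm.sleep(.5)
o=arm.observe();print(o["time_s"],o["wrist_force"])
S=camera("scene");D=camera("side");pickle.dump((S,D),open("v3.pkl","wb"))
A=cv2.resize(S["frame"][60:310,110:400],(580,500));B=D["frame"]
cv2.imwrite("pics/h.png",np.hstack([A,cv2.resize(B[140:265,195:250+100],(220,500//1)[:2]) if 0 else np.zeros((500,0,3),np.uint8)])[:,:,::-1])
o=pickle.load(open("v0.pkl","rb"))
# movement of bystanders: colour-mask centroid shift in both views
for n,(a,b_) in {"scene":(o["scene"]["frame"],S["frame"]),"side":(o["side"]["frame"],D["frame"])}.items():
    df=np.abs(a.astype(int)-b_).max(2)
    boxes={"scene":dict(tub=(290,82,348,135),buns=(303,128,376,163),sauce=(286,60,308,105),left=(115,205,205,315)),"side":dict(tub=(137,133,192,184),buns=(196,145,232,165),sauce=(112,125,140,186),left=(272,250,436,365))}[n]
    print(n,{k:(int((df[y0:y1,x0:x1]>40).sum())) for k,(x0,y0,x1,y1) in boxes.items()})
E
```

```text
32.825 [ 0.34331021  0.4894538  -0.43939516]
scene {'tub': 0, 'buns': 0, 'sauce': 0, 'left': 0}
side {'tub': 1, 'buns': 81, 'sauce': 0, 'left': 0}
```

View pics/h.png

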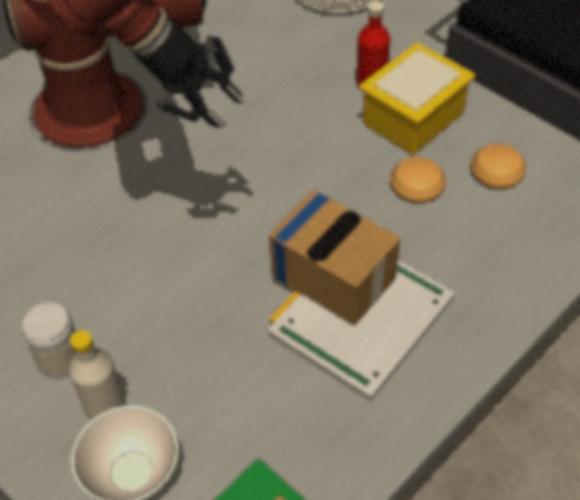

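The carton lies on the stand with its slot up at (335,235). The bystanders haven't moved and the hand is clear.

```bash
python3 -c "
from cell import arm;print(arm.close_job())"
```

```text
the job is handed in; nothing more can be done
None
```

The carton lies on the stand with its slot up. I leaned on it against the stop at 9–10.5 N for about 1.6 s, tipped it with under 4 N, and handed the job in at about 33 s with the bystanders unmoved in the camera check and the hand clear.

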